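Load an objective into the objective changer and index it one click

TASK

Put the loose microscope objective, foot down, into the empty seat of the objective changer and press it fully home, until its shoulder sits flush on the seat block. Then turn the changer one click clockwise (seen from above), by its upright pin and not by the objective, and leave it resting in that click. Work gently, with no more than about 25 N anywhere, and do not disturb the other things on the bench.

Things in the scene. Friction and masses are not known exactly. Their poses are not given: they have to be found in the camera images.
- objective_mid (a point): Centre (half-way up, 38 mm above its foot's end) of the loose objective, which starts standing on the bench. Height 76 mm. From below: steel foot, 24 mm diameter, 14 mm long, with a plain square edge; flat shoulder; barrel, 32 mm diameter, from 14 to 60 mm; narrower nose above. z is its axis, up. Grip the barrel at the centre or higher: lower fingers meet the seat block.
- objective: The same objective, origin at the centre of its foot's underside. Mass 0.14 to 0.28 kg.
- changer: Objective changer, fixed to the bench; round white foot 216 mm wide, origin under its centre. On it turns a steel disc, 184 mm wide, top 56 mm above the bench, with six 46 mm square seat blocks, 18 mm high, centres 66 mm from the axis. At angles from its x axis, counterclockwise from above: 180 deg empty seat; 240, 300 objectives (62 mm above blocks); 0, 60, 120 flat white caps (3 mm high).
- axis (a point): Nominal centre of the turret, on the foot, level with the block tops (74 mm above the bench); x axis points from the empty seat to it. The true centre is not known: the turret sits on a slotted centring plate, shifted up to 5.5 mm along x and along y, either way. Turret, seats and pin are all off together by that amount from what the points say. Pushes under 35 N do not change the shift.
- load_seat (a point): Nominal centre of the mouth of the empty seat, at its flat block's top (true centre up to 5.5 mm off along each axis). Sharp-edged round hole, 26 mm diameter, 16 mm deep. Two spring balls in its wall, 9 mm down, must be passed: press down with up to about 10 N to come home; they then hold the foot. Home, the shoulder lies on the block and objective_mid is 24 mm above this point.
- pin (a point): Nominal centre of the top of the turret's upright steel pin at the start (before any turn; this point stays, the pin goes with the turret): 12 mm diameter, 80 mm from the axis, at 90 deg from the changer's x axis, top 118 mm above the bench, standing free 44 mm above the blocks. By it the turret is pushed round clockwise (at first along the changer's +x).
- next_seat (a point): Nominal centre of where the loaded seat must come to: one click (60 deg) clockwise from load_seat, same height. Fixed to the changer's foot; same unknown shift.
- turret (a joint): Turret angle in rad, growing clockwise seen from above; starts within 0.03 of the click at 0; clicks every 1.047. A spring detent holds each click: about 6 to 9 N on the pin are needed to leave it, falling to nothing half-way (0.52), after which the turret snaps by itself to the next click.
- oil_bottle: small oil bottle, 34 mm diameter, 68 mm tall, standing. Bystander; origin at its underside or handle.
- eyepiece: black eyepiece, 34 mm diameter, 56 mm tall, standing on its narrow tube. Bystander; origin at its underside or handle.
- slide_box: flat grey slide box, 90 x 140 x 26 mm. Bystander; origin at its underside or handle.
- tissue_jar: jar with black lid, 56 mm diameter, 70 mm tall. Bystander; origin at its underside or handle.
- screwdriver: screwdriver, 170 mm long, lying. Bystander; origin at its underside or handle.
- lens_case: clear lens case with black band, 44 mm diameter, 30 mm tall. Bystander; origin at its underside or handle.

How it is judged:
On the way, in this order (a step that is already met when the one before it is completed fails the run):
1. the objective is fully home in the empty seat, with the changer still in its start click (horizontal distance between objective_mid and load_seat below 0.013 m and z of objective_mid in the frame of load_seat between 0.02 and 0.026 m and angle between objective_mid's own z axis and vertical below 0.06 rad and value of joint turret between -0.15 and 0.15 rad), for 0.2 s.
2. the changer rests one click further clockwise (value of joint turret between 0.967 and 1.127 rad), for 0.3 s.
At the end, for the whole second after the job is handed in: The objective stands upright (within 0.06 rad) in its seat, its shoulder within 2 mm of flush, its axis within 13 mm of next_seat; the turret is within 0.08 rad of the next click (1.047 rad); the objective is at rest (all of step 2 and horizontal distance between objective_mid and next_seat below 0.013 m and z of objective_mid in the frame of next_seat between 0.02 and 0.026 m and angle between objective_mid's own z axis and vertical below 0.06 rad and linear speed of objective below 0.02 m/s); the robot touches nothing.
It fails at once if the objective is forced against the changer with more than 40 N in all (the pinch of the spring balls, about 8 N, counts) (contact force between objective and changer above 40 N).
It fails at once if the gripper or arm presses on the changer with more than 35 N (contact force between any of the fingers, the arm and changer above 35 N).
It fails at once if the changer is turned backwards or past the first click (value of joint turret above 1.4 rad or value of joint turret below -0.3 rad).
It fails at once if the changer is turned by the objective (value of joint turret between 0.2 and 0.9 rad and contact force between any of the fingers, the arm and objective above 1 N).
It fails at once if a bystander is moved by more than 30 mm (distance of any of oil_bottle, eyepiece, slide_box, tissue_jar, screwdriver, lens_case from where it was at the start of the episode above 0.03 m).
It also fails if it takes over 72 s, if anything falls off the work surface, if the arm or the gripper's body presses on something with over 40 N, if the wrist force passes 120 N, or if a joint passes its speed limit or range.

ROBOT

A 6-joint arm with a two-finger parallel gripper is mounted at the origin on the work surface. World frame = base frame: x ahead of the robot, y to its left, z up, the work surface at z = 0. Lengths are in m, angles in rad, forces in N, time in s.
With the tool pointing down it reaches from about 0.275 to 0.75 m from the base axis. Payload 10.2 kg.
Tool frame: the origin (TCP) lies midway between the tips of the shut fingers; the grasp point (between the pads) lies 19 mm behind it (env.hold_point_z is the distance from the TCP to the grasp point, in m); x points along the fingers, z is the direction in which the jaws open and shut, and the axes are right-handed (so a half turn about x gives the same grasp; the last joint's range is limited). The gripper opens to 85 mm and grips with 20 to 120 N. Pads are 22 mm wide; open, the fingers measure 114 mm over their backs; the gripper's body (76 mm by 85 mm) begins 54 mm behind the grasp point. The pads swing forward as they close: fully open they stand 13 mm farther back than shut.
Start: joints at [-1.421, 0.313, 1.498, -0, 1.331, -0.223], TCP at [0.191, -0.489, 0.231] pointing down, gripper open.
Joint ranges: [-2.94, 2.94], [-0.97, 2.17], [0.19, 2.56], [-1.23, 4.37], [0.02, 3.11], [-2.88, 2.88]. Speed limits (rad/s): [2.39, 2.39, 3.01, 3.14, 3.14, 3.14].

INTERFACE

Orientations are given as a unit quaternion [x, y, z, w].
In Python, from bench import env, kinematics, monitor, eyes, job gives the robot as it stands. The module is installed in compiled form; this text tells all that it offers. Calls block until the motion is done:
- env.reach(position, orientation): joint-space move of the TCP to a pose.
- env.movel(position, velocity=0.15, frame=None, guard=None): straight line of the TCP; frame=None keeps the orientation; velocity is the mean speed in m/s. With guard (N) it stops when the force on the tool has changed by that much, and returns True; else False.
- env.set_joints(angles): joint-space move.
- env.release() and env.close_gripper(effort=None): open the fingers fully, or close them until they stop; effort is the grip in N (None keeps the last).
- env.hold(seconds).
- kinematics.ik(position, orientation): joint angles nearest the present ones, or None.
- monitor.sense(): the state.
- eyes.grab_frame(name): name is "side" or "top" or "wrist"; returns a dict with "frame" (384x512x3 uint8, red, green, blue), "mtx" (3x3 intrinsics, pixels), "view" (4x4, takes a point from world to camera coordinates). Camera axes: x right, y down, z forward; pixel columns grow to the right and rows downward; lengths in m; the calibration is good to about 2 mm. The wrist camera is an equidistant fisheye: a pixel r from the principal point sees the ray r / f radians off the axis. A picture is of the moment at which its call begins. There is no depth.
A pose or a line that the arm cannot do raises env.MotionError and nothing moves.
- job.hand_in(): hands the job in, once; it reports no verdict.
The state is a dict: "clock": time; "joints": joint angles; "qvel": joint speeds; "joint_efforts": joint torques, N m; "position": TCP position; "ee_rot": TCP orientation; "contact_force": force on the tool from outside, world axes, zero at the start; "ft_torque": the same for the moment, N m; "finger_gap": opening from 0.0 (shut) to 1.0 (fully open).
Only numpy, scipy, OpenCV 4.12 (cv2) and the standard library are available. Lean on these libraries where they do the work, as an engineer would, in place of code of your own. Each camera call takes 0.05 s, during which the arm holds its last target. There are 200 camera calls.

## Working session

There is one attempt and no reset: what is moved stays moved. The work goes in short steps, each a Python script; the robot and the scene stay as the last script left them, time stands still between calls to the robot, and variables do not carry over. Pictures are saved under pics/ and viewed, about 8 in all and at most 12, crops included, and the job is handed in when it is done.

```bash
mkdir -p pics
python3 - <<'E'
from bench import env, kinematics, monitor, eyes, job
import cv2, pickle
d={n:eyes.grab_frame(n) for n in("side","top","wrist")}
pickle.dump(d,open("f0.pkl","wb"))
for n in("side","top"):
    cv2.imwrite(f"pics/{n}0.png",cv2.resize(d[n]["frame"][:,:,::-1],(800,600),interpolation=cv2.INTER_CUBIC))
    print(n,d[n]["mtx"].tolist(),d[n]["view"].round(4).tolist())
s=monitor.sense();print(s, env.hold_point_z)
E
```

```text
side [[447.8602510392719, 0.0, 256.10678130124006], [0.0, 447.8602510392719, 190.50408383500698], [0.0, 0.0, 1.0]] [[-0.9074, -0.4199, -0.0159, 0.5531], [-0.2161, 0.4986, -0.8394, 0.2214], [0.3604, -0.7583, -0.5432, 0.8901], [0.0, 0.0, 0.0, 1.0]]
top [[418.13096201839295, 0.0, 253.78166010273276], [0.0, 418.13096201839295, 187.3664739812044], [0.0, 0.0, 1.0]] [[-0.0063, -0.9999, -0.0153, -0.0059], [-0.9956, 0.0077, -0.0937, 0.6127], [0.0938, 0.0146, -0.9955, 1.3112], [0.0, 0.0, 0.0, 1.0]]
{'clock': 0.15, 'joints': array([-1.42140402e+00,  3.13307316e-01,  1.49826657e+00,  1.03193347e-05,
        1.33100817e+00, -2.23427305e-01]), 'qvel': array([-8.99037284e-05, -2.32621588e-03, -1.16205835e-03, -1.16291761e-03,
        5.11391248e-04, -4.89095860e-04]), 'joint_efforts': array([ 1.46368384e-03, -4.12367749e+01, -2.59797424e+01, -2.23352099e-04,
        3.21754764e-03,  1.56814508e-05]), 'position': array([ 0.191175  , -0.4887425 ,  0.23087228]), 'ee_rot': array([ 0.39893134,  0.58423889, -0.39841384,  0.58376803]), 'contact_force': array([0.32085351, 0.13914908, 0.06851723]), 'ft_torque': array([ 0.03074663, -0.03421276,  0.00444701]), 'finger_gap': 1.00235161599036} 0.0187
```

View pics/top0.png

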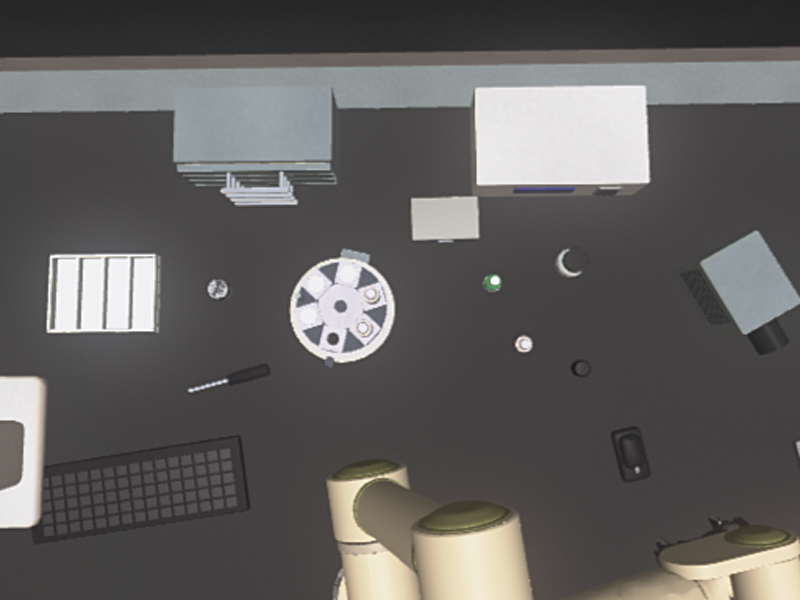

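View pics/side0.png

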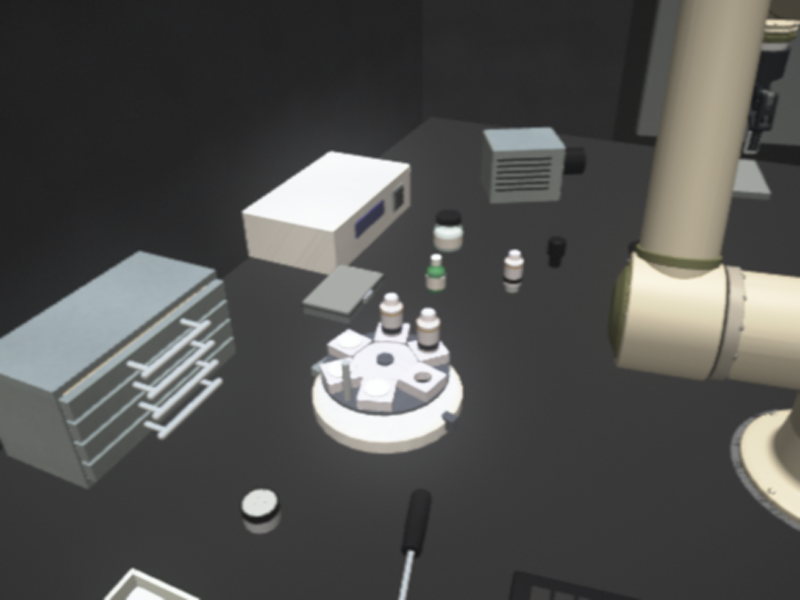

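Top view: changer centred near (342,308), empty seat at (333,338), loose objective at (523,344). In the side view the loose objective is at (513,270), the seat at (423,377) and the pin at (347,380). Next I compute coarse positions and go for close wrist views.

```bash
cat > h.py <<'E'
from bench import env, kinematics, monitor, eyes, job
import cv2, pickle, numpy as np
from scipy.spatial.transform import Rotation as R
def ray(f,uv,fish=False):
    K,V=f["mtx"],f["view"]
    x=(uv[0]-K[0,2])/K[0,0]; y=(uv[1]-K[1,2])/K[1,1]
    if fish:
        t=np.hypot(x,y); s=np.sin(t)/max(t,1e-9); d=np.array([x*s,y*s,np.cos(t)])
    else: d=np.array([x,y,1.])
    return -V[:3,:3].T@V[:3,3], V[:3,:3].T@d
def onz(f,uv,z,fish=False):
    o,d=ray(f,uv,fish); return o+d*(z-o[2])/d[2]
def proj(f,p,fish=False):
    K,V=f["mtx"],f["view"]; c=V[:3,:3]@np.asarray(p)+V[:3,3]
    if fish:
        r=np.hypot(c[0],c[1]); t=np.arctan2(r,c[2]); q=c[:2]/max(r,1e-9)*t
    else: q=c[:2]/c[2]
    return q*[K[0,0],K[1,1]]+K[:2,2]
def down(yaw): # tool x down, tool z (jaw direction) horizontal at yaw
    z=np.array([np.cos(yaw),np.sin(yaw),0]); x=np.array([0,0,-1.]); y=np.cross(z,x)
    return R.from_matrix(np.c_[x,y,z]).as_quat()
def show(f,name,crop=None,scale=1):
    im=f["frame"][:,:,::-1]
    if crop: a,b,c,d=crop; im=im[c:d,a:b]
    cv2.imwrite("pics/"+name,cv2.resize(im,None,fx=scale,fy=scale,interpolation=cv2.INTER_CUBIC))
E
python3 - <<'E'
from h import *
d=pickle.load(open("f0.pkl","rb")); s=1/1.5625
t=d["top"]
for n,p,z in [("obj top",(523,342),.076),("seat",(333,339),.074),("hub",(341,307),.074),("foot",(342,310),.02),("bottle",(493,282),.068),("eyep",(581,368),.05),("jar",(573,262),.07)]:
    print(n,onz(t,(p[0]*s,p[1]*s),z).round(4))
print("side obj top",onz(d["side"],(515*s,253*s),.076).round(4),"seat",onz(d["side"],(423*s,377*s),.074).round(4))
w=d["wrist"];V=w["view"];print(w["mtx"].tolist(),(-V[:3,:3].T@V[:3,3]).round(3),V[:3,:3].round(3).tolist())
print(R.from_quat(monitor.sense()["ee_rot"]).as_matrix().round(3).tolist())
E
```

```text
obj top [ 0.5094 -0.258   0.076 ]
seat [0.5178 0.115  0.074 ]
hub [0.5809 0.0993 0.074 ]
foot [0.5786 0.1026 0.02  ]
bottle [ 0.6289 -0.2028  0.068 ]
eyep [ 0.4575 -0.3763  0.05  ]
jar [ 0.6674 -0.3621  0.07  ]
side obj top [ 0.5045 -0.2541  0.076 ] seat [0.5186 0.1202 0.074 ]
[[297.3186396354542, 0.0, 251.15558939654105], [0.0, 297.3186396354542, 187.7871477931433], [0.0, 0.0, 1.0]] [ 0.253 -0.465  0.373] [[0.364, -0.931, -0.001], [-0.899, -0.352, 0.263], [-0.245, -0.095, -0.965]]
[[-0.0, 0.931, 0.364], [0.001, 0.364, -0.931], [-1.0, 0.0, -0.001]]
```

Run:
```python
from h import *
psi=np.radians(-14); q=down(psi); yt=np.array([-np.sin(psi),np.cos(psi)])
obj=np.array([.507,-.256]); seat=np.array([.518,.117])
print(kinematics.ik([*obj,.042+.0187*0+.05],q),kinematics.ik([*seat,.1],q))
d={}
for n,c in (("obj",obj),("seat",seat)):
    p=np.r_[c-.045*yt,.23]
    env.reach(p,q); env.hold(.3); d[n]=eyes.grab_frame("wrist"); d[n]["tcp"]=monitor.sense()["position"]; d[n]["q"]=monitor.sense()["ee_rot"]
    print(n,p,d[n]["tcp"],proj(d[n],[*c,.075],True),monitor.sense()["joints"].round(2),monitor.sense()["clock"])
pickle.dump(d,open("f1.pkl","wb"))
for n in d: show(d[n],n+"1.png",scale=1.5)
```

```text
[-6.73809128e-01  5.47577387e-01  1.53517279e+00 -4.44089210e-16
  1.05884247e+00 -4.29463033e-01] [ 1.35114559e-03  4.66508127e-01  1.64485339e+00 -4.44089210e-16
  1.03023113e+00  2.45697241e-01]
obj [ 0.49611351 -0.29966331  0.23      ] [ 0.49587426 -0.30002685  0.23003487] [251.64520949 129.140613  ] [-0.75  0.44  1.33 -0.    1.38 -0.5 ] 1.85
seat [0.50711351 0.07333669 0.23      ] [0.5072045  0.072995   0.22995385] [251.23429479 129.28072724] [-0.09  0.29  1.54 -0.    1.32  0.16] 3.5917
```

View pics/obj1.png

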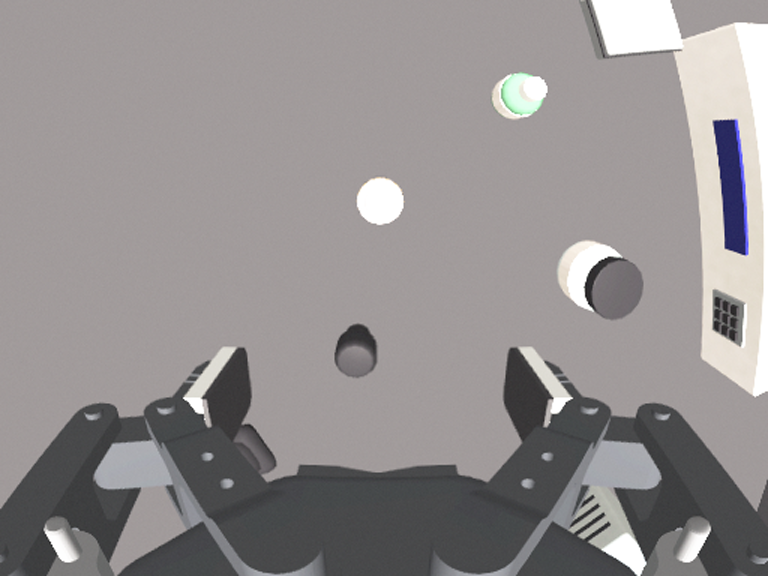

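View pics/seat1.png

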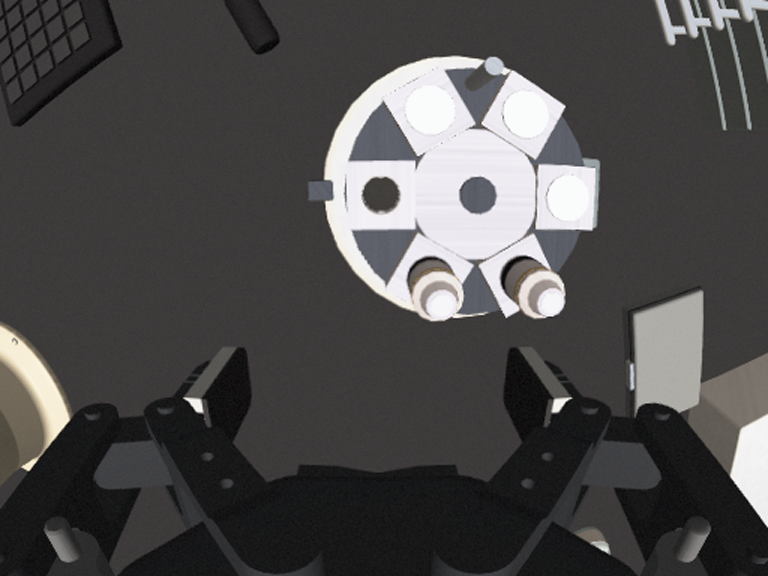

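The loose objective shows as a white disc at (380,201) and the empty hole at (380,195). The hub is at (478,195) and the pin top at (493,66). The yaw of -14° fits, so I'll refine the centres with blob moments.

Run:
```python
from h import *
d=pickle.load(open("f1.pkl","rb"))
def blob(f,c,w,thr,dark):
    a,b=int(c[0]),int(c[1]); g=cv2.cvtColor(f["frame"],cv2.COLOR_RGB2GRAY)[b-w:b+w+1,a-w:a+w+1]
    m=((g<thr) if dark else (g>thr)).astype(np.uint8)
    n,l,st,ce=cv2.connectedComponentsWithStats(m); k=l[w,w]
    cn=max(cv2.findContours((l==k).astype(np.uint8),0,1)[0],key=len); el=cv2.fitEllipse(cn)
    return ce[k]+[a-w,b-w],st[k],(np.array(el[0])+[a-w,b-w]).round(2),np.round(el[1],1)
o=blob(d["obj"],(380/1.5,201/1.5),22,205,False); h=blob(d["seat"],(380/1.5,195/1.5),18,130,True); hb=blob(d["seat"],(478/1.5,195/1.5),18,130,True)
print(o,h,hb,sep="\n")
O=onz(d["obj"],o[0]-0,.06,True);S=onz(d["seat"],h[0],.074,True);H=onz(d["seat"],hb[0],.074,True)
P=onz(d["seat"],(493/1.5-.2,66/1.5-.2),.118,True)
print("obj",O.round(4),"seat",S.round(4),"hub",H.round(4),"pin",P.round(4))
v=H-S;print("d",np.hypot(*v[:2]),np.degrees(np.arctan2(v[1],v[0]))); v=P-H;print(np.hypot(*v[:2]),np.degrees(np.arctan2(v[1],v[0])))
a=np.hstack([cv2.resize(d[n]["frame"][int(y/1.5)-25:int(y/1.5)+25,253-25:253+25,::-1],(400,400),interpolation=0) for n,y in(("obj",201),("seat",195))])
cv2.imwrite("pics/c1.png",a)
for n,e in (("obj",O),("seat",S)):
    R0=R.from_quat(d[n]["q"]).as_matrix(); print(n,"in tool",(R0.T@(e-d[n]["tcp"])).round(4))
```

```text
(array([253.09765625, 133.62760417]), array([  7,   6,  31,  32, 768], dtype=int32), array([253.09, 133.62]), array([30.3, 30.5]))
(array([253.48706897, 129.37068966]), array([  6,   6,  25,  24, 464], dtype=int32), array([253.46, 129.37]), array([22.9, 24. ]))
(array([318.20261438, 129.52287582]), array([  7,   6,  24,  24, 459], dtype=int32), array([318.21, 129.52]), array([23.1, 23.5]))
obj [ 0.5071 -0.262   0.06  ] seat [0.5201 0.1163 0.074 ] hub [0.5842 0.1011 0.074 ] pin [0.602  0.1784 0.118 ]
d 0.06585115408450205 -13.306186631511295
0.0792711339573888 77.03467224058737
obj in tool [0.17   0.0396 0.0016]
seat in tool [0.156  0.0452 0.0021]
```

Run:
```python
from h import *
q=down(np.radians(-13.5)); O=np.array([.5071,-.262])
env.reach([*O,.15],q); env.movel([*O,.022],.1); 
print(monitor.sense()["position"])
env.close_gripper(50); env.hold(.3); s=monitor.sense(); print(s["finger_gap"],s["contact_force"],s["position"])
env.movel([*O,.16],.1); env.hold(.4)
s=monitor.sense(); print(s["finger_gap"],s["contact_force"],s["ft_torque"],s["position"],s["clock"])
f=eyes.grab_frame("wrist"); pickle.dump(f,open("f2.pkl","wb")); show(f,"grip.png",(150,350,130,384),3*.78)
```

```text
[ 0.50738388 -0.26221771  0.02259375]
0.3645483654231634 [0.29813941 0.8878     6.21743833] [ 0.50725999 -0.26211194  0.02225867]
0.36366525637138347 [ 0.11643307  0.50498992 -1.91346754] [0.00195675 0.00011168 0.00497593] [ 0.50708955 -0.26196693  0.15992943] 9.1
```

View pics/grip.png

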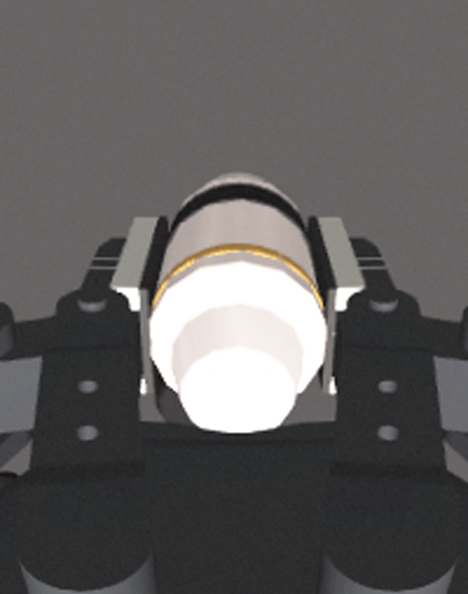

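Held upright and centred within about 0.5 mm, and the weight reads about 2 N. Now a guarded descent over the seat, with a search if it lands on the rim.

Run:
```python
from h import *
q=down(np.radians(-13.5)); S=np.array([.5197,.1164])
p=monitor.sense()["position"]; env.movel([p[0],p[1],.2],.15)
env.reach([*S,.2],q); env.movel([*S,.105],.12); env.hold(.4)
s=monitor.sense(); print(s["position"],s["contact_force"],s["clock"]); f0=s["contact_force"]
g=env.movel([*S,.0905],.015,guard=4); s=monitor.sense(); print(g,s["position"],s["contact_force"]-f0,s["ft_torque"],s["clock"])
```

```text
[0.51973901 0.11642827 0.10514263] [-0.41706554  0.10223852 -2.52155191] 12.3167
False [0.51975217 0.11640278 0.09059831] [ 0.52567479  0.19044696 -0.15621691] [ 0.06776083 -0.01838158 -0.0073918 ] 13.4333
```

It went in without contact. Press home.

Run:
```python
from h import *
S=np.array([.5197,.1164]); f0=monitor.sense()["contact_force"]
for z in np.arange(.089,.0805,-.001):
    g=env.movel([*S,z],.012,guard=15); s=monitor.sense(); F=s["contact_force"]-f0
    print(round(z,4),g,s["position"].round(4),F.round(1),s["ft_torque"].round(2))
    if g or (z<.0835 and F[2]>11): break
env.hold(.2); s=monitor.sense(); print(s["position"].round(4),(s["contact_force"]-f0).round(1),s["clock"])
```

```text
0.089 False [0.5198 0.1164 0.089 ] [ 0.1 -0.6  1.4] [-0.01 -0.05  0.03]
0.088 False [0.5199 0.1164 0.0882] [ 0.1 -1.   2.7] [-0.08 -0.07  0.  ]
0.087 False [0.52   0.1163 0.0869] [ 3.  -0.9 -0.5] [-0.16 -0.51 -0.04]
0.086 False [0.5198 0.1164 0.0858] [ 2.4 -1.4 -1.3] [-0.14 -0.6   0.  ]
0.085 False [0.5196 0.1164 0.0848] [ 2.3  0.  -0.5] [-0.15 -0.51 -0.01]
0.084 False [0.5196 0.1164 0.0838] [ 0.9 -2.4 -0.1] [-0.11 -0.33  0.01]
0.083 False [0.5196 0.1164 0.0828] [1.5 0.2 0.4] [-0.03 -0.24  0.02]
0.082 False [0.5196 0.1164 0.0821] [-0.2  0.4  3.7] [0.03 0.03 0.02]
0.081 False [0.5197 0.1165 0.082 ] [-4.8  0.1 11.7] [ 0.03  0.8  -0.07]
[0.5197 0.1165 0.082 ] [-4.1  0.8 12.5] 15.9083
```

The balls snapped through and the shoulder stalled at TCP z=0.082, which is the expected home height. Release, back up and check.

Run:
```python
from h import *
S=np.array([.5197,.1164]); 
env.movel([*S,.0822],.01); env.hold(.1); env.release(); env.hold(.4); print(monitor.sense()["contact_force"])
env.movel([*S,.2],.12); psi=np.radians(-13.5); yt=np.array([-np.sin(psi),np.cos(psi)])
p=np.r_[S-.045*yt,.24]; env.movel(p,.15); env.close_gripper(20); env.hold(.4)
f=eyes.grab_frame("wrist"); g=eyes.grab_frame("side"); pickle.dump((f,g),open("f3.pkl","wb"))
print(monitor.sense()["clock"],monitor.sense()["finger_gap"])
a=cv2.resize(f["frame"][20:230,195:415,::-1],(440,420)); b=cv2.resize(g["frame"][175:290,190:305,::-1],(360,360),interpolation=2)
c=np.zeros((420,800,3),np.uint8); c[:,:440]=a; c[:360,440:]=b; cv2.imwrite("pics/home.png",c)
```

```text
[-0.29248327  0.22335726 -0.26713462]
20.2 -0.0018834880129271862
```

View pics/home.png

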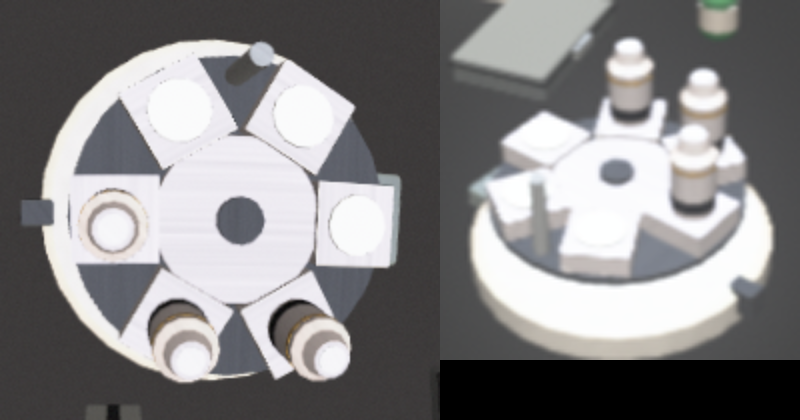

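Home and flush: it stands at the same height as the fitted objectives, and the pin is still at 90°. Now the turn, with closed fingers pushing on the pin along the arc.

```bash
cat > turn.py <<'E'
from h import *
H=np.array([.5842,.1011]); a0=np.radians(76.7)
def pose(th,back,z=.092):
    a=a0-th; t=np.array([np.sin(a),-np.cos(a)])   # clockwise tangent
    p=H+.08*np.array([np.cos(a),np.sin(a)])-back*t
    return np.r_[p,z], down(np.arctan2(t[1],t[0]))
E
python3 - <<'E'
from turn import *
p,q=pose(0,.045,.2); env.reach(p,q); env.movel(pose(0,.045)[0],.1); env.hold(.3)
f0=monitor.sense()["contact_force"]
g=env.movel(pose(0,.008)[0],.02,guard=2.5); s=monitor.sense()
t=np.array([np.sin(a0),-np.cos(a0)]); back=.08*0-((s["position"][:2]-pose(0,0)[0][:2])@t)
print(g,back,s["position"],s["contact_force"]-f0,s["clock"])
np.save("ct.npy",np.r_[back,f0])
E
```

```text
True 0.01836691391139136 [0.58472061 0.18314123 0.09147708] [-1.94208928  0.31497276  0.28381195] 23.5833
```

Run:
```python
from turn import *
c=np.load("ct.npy"); back,f0=c[0],c[1:]
drop=0; mx=0
for th in np.arange(.05,.70,.04):
    p,q=pose(th,back); g=env.movel(p,.025,frame=q,guard=14); s=monitor.sense(); F=np.linalg.norm((s["contact_force"]-f0)[:2])
    print(round(th,2),g,F.round(1),(s["contact_force"]-f0).round(1),s["clock"]); mx=max(mx,F)
    if g or F>18: print("stop");break
    if th>.4 and F<.8:
        drop+=1
        if drop==2: break
```

```text
0.05 False 6.7 [-6.7  0.3  1.5] 23.9083
0.09 False 6.8 [-6.8  0.7  2.1] 24.1917
0.13 False 7.1 [-6.9  1.6  1.5] 24.475
0.17 False 7.3 [-7.1  1.8  0. ] 24.7583
0.21 False 5.6 [-5.3  1.7  1. ] 25.0417
0.25 False 5.7 [-5.2  2.2  0.7] 25.325
0.29 False 5.3 [-4.7  2.5  0.6] 25.6083
0.33 False 4.5 [-4.1  1.9 -0.9] 25.8917
0.37 False 3.6 [-2.3  2.7 -3.2] 26.175
0.41 False 3.1 [-1.4  2.7 -3. ] 26.4583
0.45 False 2.2 [-2.   1.1 -1.6] 26.7417
0.49 False 0.3 [-0.2 -0.2 -0.6] 27.025
0.53 False 1.0 [-1.  0.  0.] 27.3083
0.57 False 0.6 [-0.6 -0.1 -0. ] 27.5917
```

Run:
```python
from turn import *
env.hold(.4); p=monitor.sense()["position"]; env.movel([p[0],p[1],.24],.15)
d=pickle.load(open("f1.pkl","rb"))["seat"]
env.reach([.508,.073,.24],down(np.radians(-13.5))); env.hold(.3)
f=eyes.grab_frame("wrist"); g=eyes.grab_frame("side"); t=eyes.grab_frame("top"); pickle.dump((f,g,t),open("f4.pkl","wb"))
print(monitor.sense()["clock"])
a0_=a0-1.0472; print("expected pin px (crop)",(proj(f,[*(H+.08*np.array([np.cos(a0_),np.sin(a0_)])),.118],True)-[195,20])*2)
a=cv2.resize(f["frame"][20:230,195:415,::-1],(440,420)); b=cv2.resize(g["frame"][175:290,190:305,::-1],(360,360),interpolation=2)
c=np.zeros((420,800,3),np.uint8); c[:,:440]=a; c[:360,440:]=b; cv2.imwrite("pics/end.png",c)
```

```text
30.3083
expected pin px (crop) [400.86939879 150.64355133]
```

View pics/end.png

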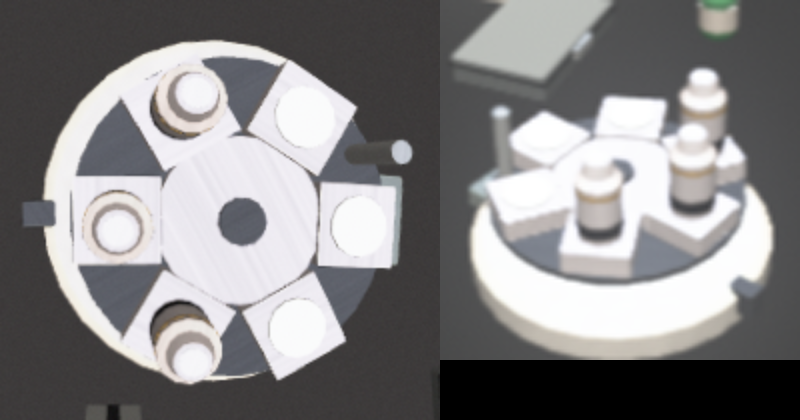

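The pin is at crop (401,151), exactly as predicted for one click. The loaded objective stands upright and flush at the next seat, and the robot is clear, so I'm handing in.

```bash
python3 -c "
from bench import job,monitor
print(job.hand_in(), monitor.sense()['clock'])"
```

```text
the job is handed in; nothing more can be done
the job is handed in; nothing more can be done
```

The objective is home in the empty seat, the changer is one click further clockwise, and the job is handed in. The last clock reading before handing in was 30.3 s; the hand-in itself gives no verdict.

- **Placing:** I located the objective and the seat hole with the wrist camera and gripped the barrel above its centre. It entered the seat without touching the rim and passed the spring balls. The shoulder stopped at the expected height with about 12 N of press.
- **Turning:** I pushed the pin with the closed fingers along its arc. The side force peaked at about 7 N, then fell to about zero near half-way, and the turret went over to the next click by itself.
- **Last checks:** In the final pictures the pin is where I predicted for 60°, within about a pixel. The loaded objective looks upright and flush with its neighbours. The gripper was raised clear of everything.
- **Not checked:** I judged flushness and tilt from the pictures and the press height, not by a separate measurement. I did not measure the bystanders again, but I felt no unexpected contact on the way. No check failed or disagreed.

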